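Pack the grinding caddy for a feed sample

ROBOT

A 6-joint arm with a two-finger parallel gripper is mounted at the origin on the work surface. World frame = base frame: x ahead of the robot, y to its left, z up, the work surface at z = 0. Lengths are in m, angles in degrees, forces in N, time in s.
With the tool pointing down it reaches from about 0.35 to 0.875 m from the base axis. Payload 4.2 kg.
Tool frame: the origin (TCP) lies on the centre line of the jaws, within the pads' length; the fingertips stand 17 mm ahead of it and the grasp point (between the pads) lies 2 mm behind it; z points along the fingers, y is the direction in which the jaws open and shut (so a half turn about z gives the same grasp; the last joint's range is limited). The gripper opens to 87 mm and grips with 3 to 60 N. Pads are 19 mm wide; open, the fingers measure 117 mm over their backs; the gripper's body (75 mm by 190 mm) begins 51 mm behind the grasp point.
Start: joints at [14.817, 22.042, 0.453, 0, -68.411, -14.817], TCP at [0.625, 0, 0.24] pointing down, gripper open.
Joint ranges: [-179.83, 179.83], [-69.29, 118.12], [-61.27, 80.66], [-181.25, 117.63], [-171.15, -9.14], [-177.46, 177.46]. Speed limits (degrees/s): [159.86, 159.86, 180, 180, 180, 180].

INTERFACE

Orientations are given as a 3x3 rotation matrix whose columns are the frame's x, y, z axes.
In Python, from station import * gives the robot as it stands.
- The arm moves only by the tool play_rows, never from a script. Its argument "targets" is a list that holds one entry, the list of rows, each a list of 5 numbers: the closure, from 0 (fully open) to 1 (shut), then the shift along the world's x, y, z in m, then the turn about the world's z in rad. In form: [[[gripper, x, y, z, twist], ...]]. A call has 1 to 5 rows; each row is the pose to reach, as a shift and turn from the pose commanded when the call began; what a row does not reach only later rows make up. A row lasts 1/12 s, in which the tool goes at most 41.7 mm and 7.16 degrees, less where a joint would pass 70% of its speed; a pose out of reach is approached as far as the arm can. A call with a gripper value outside its range is refused whole. The fingers move at their own pace and stop on an object; the grip force is fixed at half the most. Time passes only in rows, so rows that repeat a pose let the fingers close. It gives the time, the measured TCP pose, the force and the opening at its end, in the units of the state.
- sense(): the state, without advancing time (a new reading comes with each control period).
- capture(name): name is "scene" or "side" or "wrist"; returns the picture (384x512x3 uint8, blue, green, red); there is no depth.
- get_calibration(name): a dict with "camera_matrix" (3x3 intrinsics, pixels), "T" (4x4, takes a point from camera to world coordinates). Camera axes: x right, y up, looking along -z (the intrinsics and any distortion apply to the point x, -y, -z); pixel columns grow to the right and rows downward; lengths in m; the calibration is good to about 2 mm. A picture is of the moment at which its call begins: read the wrist's pose just before it. get_calibration takes no time and is no camera call; for the wrist camera it gives the pose at the moment of the call.
- finish_job(): hands the job in, once; it reports no verdict.
The state is a dict: "time_s": time; "joints": joint angles; "joint_velocities": joint speeds; "effort": joint torques, N m; "tcp_pos": TCP position; "ee_rot": TCP orientation; "wrist_force": force on the tool from outside, world axes, zero at the start; "moment": the same for the moment, N m; "gripper_width": opening from 0.0 (shut) to 1.0 (fully open).
Only numpy, scipy, OpenCV 4.12 (cv2) and the standard library are available. Lean on these libraries where they do the work, as an engineer would, in place of code of your own. Each camera call takes 0.05 s, during which the arm holds its last target. There are 200 camera calls.

TASK

Pack the grey caddy for the grinding room: set the small unlabelled filled dish with its lid on in the widest well, the capped, filled jar in the middling well, and each steel grinding ball in the dimple of its size so that it cannot roll. Keep both filled containers upright throughout, and leave the open empty dish and the open empty jar standing where they are.

Things in the scene. Friction and masses are not known exactly. Their poses are not given: they have to be found in the camera images.
- dish_center (a point): the filled sample dish: a low round clear dish with its lid on, full of brown feed pellets, no label (the bigger labelled dishes along the bench edges are stock, not part of the job); 60 mm diameter, 28 mm high, about 60 g; starts upright on the bench; this point is its centre, half-way up (14 mm above its underside); z is up through the lid
- jar_center (a point): the filled sample jar: a small upright round jar with a white screw cap, brown feed inside; 42 mm diameter, 60 mm high with cap, about 70 g; starts upright on the bench; this point is its centre, half-way up (30 mm above its underside); z is up through the cap
- large_ball_center (a point): the large steel grinding ball, 50 mm diameter, about 0.5 kg; starts at rest on the bench and rolls if pushed; this point is its centre
- small_ball_center (a point): the small steel grinding ball, 34 mm diameter, about 0.16 kg; starts at rest on the bench and rolls if pushed; this point is its centre
- empty_dish_center (a point): look-alike, to be left alone: an open empty clear dish without a lid, 60 mm diameter, 22 mm high; this point is its centre, half-way up (11 mm)
- empty_jar_center (a point): look-alike, to be left alone: an open empty clear jar without a cap, 42 mm diameter, 52 mm high; this point is its centre, half-way up (26 mm)
- dish_insert_mouth (a point): the widest round well, 76 mm diameter and 8 mm deep with a flat floor, for the filled dish; in a fixed white insert 96 mm square, top 19 mm above the bench, one of four set two by two, 100 mm apart, any in any corner, in the fixed grey caddy (210 mm square, rim 20 mm above the bench). Dark hole floor. Point: centre of the mouth, level with the insert's top; z up, x and y along its sides
- jar_insert_mouth (a point): the middling round well, 58 mm diameter and 8 mm deep with a flat floor, for the filled jar; in a fixed white insert 96 mm square, top 19 mm above the bench, one of four set two by two, 100 mm apart, any in any corner, in the fixed grey caddy (210 mm square, rim 20 mm above the bench). Dark hole floor. Point: centre of the mouth, level with the insert's top; z up, x and y along its sides
- large_dimple_mouth (a point): the larger of the two ball dimples, a round hole 34 mm wide; the 50 mm ball sits on its edge, its centre then 18 mm above the mouth; in a fixed white insert 96 mm square, top 19 mm above the bench, one of four set two by two, 100 mm apart, any in any corner, in the fixed grey caddy (210 mm square, rim 20 mm above the bench). Dark hole floor. Point: centre of the mouth, level with the insert's top; z up, x and y along its sides
- small_dimple_mouth (a point): the smaller of the two ball dimples, a round hole 22 mm wide; the 34 mm ball sits on its edge, its centre then 13 mm above the mouth; in a fixed white insert 96 mm square, top 19 mm above the bench, one of four set two by two, 100 mm apart, any in any corner, in the fixed grey caddy (210 mm square, rim 20 mm above the bench). Dark hole floor. Point: centre of the mouth, level with the insert's top; z up, x and y along its sides
Not all that is in view belongs to the job. What is shaped like the part that bears large_ball_center but pink is not meant. Leave any red look-alike of the part that bears jar_center alone.

How it is judged (in metres and radians):
At the end, for the whole second after the job is handed in: Filled dish and jar upright (7 deg) on the floors of their own wells, within 11 mm of centre; each ball at rest in the dimple of its size, within 6 mm of centre; empty dish and jar upright (11 deg) within 25 mm of where they began; all released and still (horizontal distance between dish_center and dish_insert_mouth below 0.011 m and z of dish_center in the frame of dish_insert_mouth between 0.002 and 0.011 m and linear speed of each of dish, jar, large_ball, small_ball below 0.02 m/s and angle between each of dish_center, jar_center's own z axis and vertical below 0.12 rad and horizontal distance between jar_center and jar_insert_mouth below 0.011 m and z of jar_center in the frame of jar_insert_mouth between 0.018 and 0.027 m and horizontal distance between large_ball_center and large_dimple_mouth below 0.006 m and z of large_ball_center in the frame of large_dimple_mouth between 0.013 and 0.022 m and horizontal distance between small_ball_center and small_dimple_mouth below 0.006 m and z of small_ball_center in the frame of small_dimple_mouth between 0.008 and 0.017 m and angle between each of empty_dish_center, empty_jar_center's own z axis and vertical below 0.2 rad and distance of each of empty_dish_center, empty_jar_center from where it was at the start of the episode below 0.025 m); the robot touches nothing.
It fails at once if the empty dish is pushed or carried off (more than 25 mm) (distance of empty_dish_center from where it was at the start of the episode above 0.025 m).
It fails at once if the empty jar is pushed or carried off (more than 25 mm) (distance of empty_jar_center from where it was at the start of the episode above 0.025 m).
It fails at once if the filled dish is tipped over (more than 35 degrees) (angle between dish_center's own z axis and vertical above 0.6 rad).
It fails at once if the filled jar is tipped over (more than 35 degrees) (angle between jar_center's own z axis and vertical above 0.6 rad).
It also fails if it takes over 96 s, if anything falls off the work surface, if the arm or the gripper's body presses on something with over 40 N, if the wrist force passes 120 N, or if a joint passes its speed limit or range.

## Working session

There is one attempt and no reset: what is moved stays moved. The work goes in short steps, Python scripts to look and compute and a tool call to move; the robot and the scene stay as the last step left them, time stands still between calls to the robot, and variables do not carry over. Pictures are saved under pics/ and viewed, on a budget of 14 in all, crops included, one or two more only if the job needs it, and the job is handed in when it is done.

Besides the shell and the picture viewer there is one more tool, called after "Emit:" as name(argument=value, ...) on one line, values as JSON. play_rows: Moves the arm, as the interface text tells. Its arguments: {"type":"object","properties":{"targets":{"type":"array","items":{"type":"array","items":{"type":"array","items":{"type":"number"}}}}},"required":["targets"]}

```bash
mkdir -p pics; cat > h.py <<'E'
from station import *
import numpy as np, cv2
def ray(name,uv,z,cal=None):
    c=cal or get_calibration(name);K=np.array(c["camera_matrix"]);T=np.array(c["T"])
    u,v=uv;d=np.array([(u-K[0,2])/K[0,0],-(v-K[1,2])/K[1,1],-1.0]);d=T[:3,:3]@d;o=T[:3,3]
    return o+d*(z-o[2])/d[2]
def proj(name,p,cal=None):
    c=cal or get_calibration(name);K=np.array(c["camera_matrix"]);T=np.array(c["T"])
    q=T[:3,:3].T@(np.array(p)-T[:3,3]);return (K[0,2]+K[0,0]*q[0]/-q[2],K[1,2]-K[1,1]*q[1]/-q[2])
E
python3 - <<'E'
from h import *
for n in("scene","side","wrist"):
    c=get_calibration(n);print(n,{k:np.round(v,3).tolist() for k,v in c.items()})
    im=capture(n);cv2.imwrite(f"pics/{n}0.png",im)
a=[cv2.imread(f"pics/{n}0.png") for n in("scene","side")]
for n,i in zip(("scene","side"),a): cv2.imwrite(f"pics/{n}0b.png",cv2.resize(i,(800,600),interpolation=cv2.INTER_CUBIC))
s=sense();print(s["tcp_pos"],s["ee_rot"],s["gripper_width"])
E
```

```text
scene {'camera_matrix': [[373.737, 0.0, 260.088], [0.0, 373.737, 192.619], [0.0, 0.0, 1.0]], 'T': [[0.832, -0.33, 0.446, 0.919], [0.555, 0.472, -0.686, -0.634], [0.016, 0.818, 0.576, 0.584], [0.0, 0.0, 0.0, 1.0]]}
side {'camera_matrix': [[438.539, 0.0, 267.364], [0.0, 438.539, 184.519], [0.0, 0.0, 1.0]], 'T': [[-0.685, 0.409, -0.603, -0.316], [-0.728, -0.408, 0.551, 0.747], [-0.021, 0.816, 0.577, 0.818], [0.0, 0.0, 0.0, 1.0]]}
wrist {'camera_matrix': [[320.767, 0.0, 257.016], [0.0, 320.767, 195.912], [0.0, 0.0, 1.0]], 'T': [[-1.0, -0.001, 0.003, 0.624], [0.001, -0.969, -0.249, -0.067], [0.003, -0.249, 0.969, 0.384], [0.0, 0.0, 0.0, 1.0]]}
[6.24568755e-01 2.59263394e-05 2.38702558e-01] [[-1.35844193e-04 -9.99998526e-01 -1.71180163e-03]
 [-9.99999984e-01  1.36044093e-04 -1.16661810e-04]
 [ 1.16894519e-04  1.71178576e-03 -9.99998528e-01]] 0.9975841112482733
```

View pics/scene0b.png

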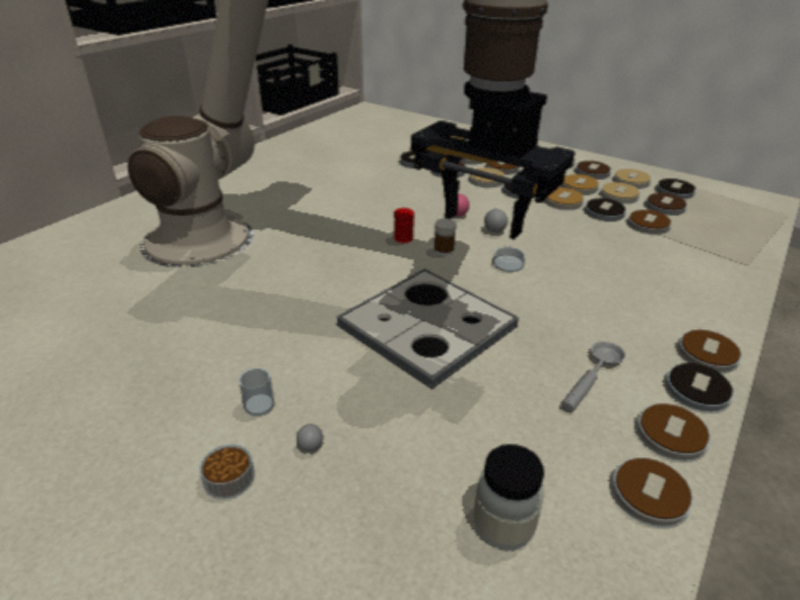

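View pics/side0b.png

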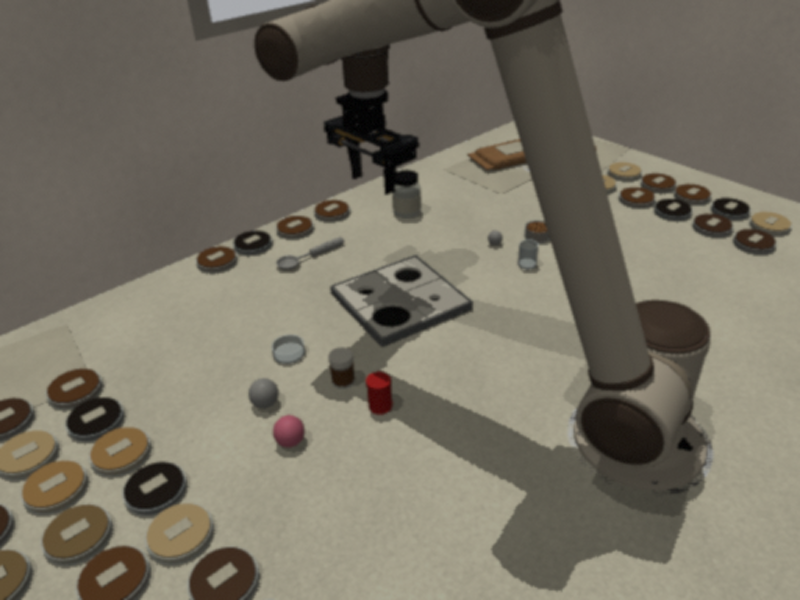

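View pics/wrist0.png

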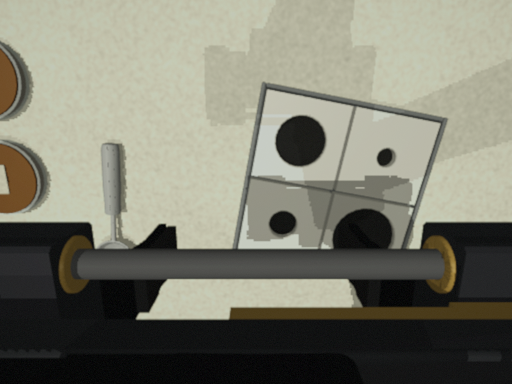

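Scene view (800×600 pixels). Filled dish: (228,470), with the stock dishes and the empty dish (508,260) as look-alikes. Jar: (445,236), with the red one (403,225) and the empty jar (257,392) as look-alikes. Large ball: (496,221), with the pink one (459,205) as look-alike. Small ball: (309,437). The caddy wells show clearly in the wrist picture.

```bash
python3 - <<'E'
from h import *
k=.64
P={"dish":((228,463),(538,228),.024),"jar":((445,238),(342,367),.03),"large":((496,221),(264,393),.025),"small":((309,437),(495,238),.017),"edish":((508,260),(288,349),.011),"ejar":((257,392),(528,254),.026),"pink":((459,205),(289,431),.025),"red":((403,225),(379,393),.03)}
for n,(a,b,z) in P.items():
    print(n,ray("scene",np.array(a)*k,z).round(3),ray("side",np.array(b)*k,z).round(3))
im=cv2.imread("pics/wrist0.png");g=cv2.cvtColor(im,cv2.COLOR_BGR2GRAY)
m=(g<50).astype(np.uint8);m[225:]=0
for c in cv2.findContours(m,0,1)[0]:
    if cv2.contourArea(c)>80:
        e=cv2.fitEllipse(c);print(cv2.contourArea(c),np.round(e[0]+e[1],1),ray("wrist",e[0],.019).round(4))
for p in((265,84),(445,120)):print("corner",ray("wrist",p,.02).round(4))
for n in("scene","side"):
    im=cv2.imread(f"pics/{n}0.png")
    s=P
    t=[]
    for q in("dish","jar","large","small"):
        x,y=(np.array(P[q][0 if n=="scene" else 1])*k).astype(int);t.append(cv2.resize(im[y-30:y+30,x-30:x+30],(300,300),interpolation=cv2.INTER_CUBIC))
    cv2.imwrite(f"pics/c_{n}.png",np.vstack([np.hstack(t[:2]),np.hstack(t[2:])]))
E
```

```text
dish [ 0.498 -0.366  0.024] [ 0.493 -0.368  0.024]
jar [0.434 0.247 0.03 ] [0.429 0.248 0.03 ]
large [0.479 0.379 0.025] [0.474 0.377 0.025]
small [ 0.545 -0.277  0.017] [ 0.541 -0.275  0.017]
edish [0.559 0.273 0.011] [0.555 0.276 0.011]
ejar [ 0.44  -0.263  0.026] [ 0.437 -0.264  0.026]
pink [0.379 0.4   0.025] [0.374 0.396 0.025]
red [0.337 0.244 0.03 ] [0.336 0.244 0.03 ]
85.5 [468.2 223.5   0.    1. ] [0.3688 0.0612 0.019 ]
88.5 [ 44.3 223.5   0.    1. ] [0.8786 0.0604 0.019 ]
246.0 [282.5 218.7  12.9  26.9] [0.5926 0.0548 0.019 ]
554.5 [364.7 217.7  15.7  54.3] [0.4942 0.0536 0.019 ]
153.5 [384.5 156.7  12.3  16.1] [ 0.4777 -0.0194  0.019 ]
1796.5 [300.  140.3  46.6  49.1] [ 0.5747 -0.038   0.019 ]
corner [ 0.6145 -0.0981  0.02  ]
corner [ 0.415  -0.0602  0.02  ]
```

View pics/c_scene.png

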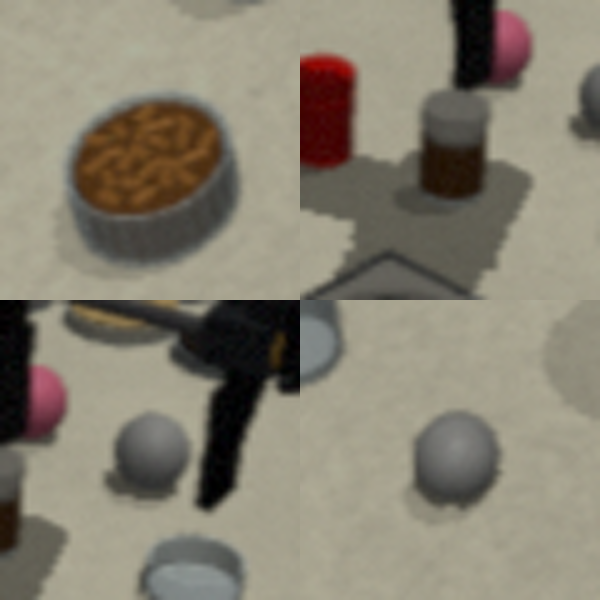

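The crops confirm the choices: pellet-filled dish, white-capped jar, grey large ball (pink one beside it) and grey small ball. The two cameras agree to about 5 mm. Next I'll move for a full wrist view of the caddy.

Emit:
play_rows(targets=[[[0, -0.04, 0.04, 0, 0], [0, -0.08, 0.075, 0, 0], [0, -0.08, 0.075, 0, 0], [0, -0.08, 0.075, 0, 0]]])

```text
time_s: 0.48
tcp_pos: [0.5417, 0.0771, 0.2397]
ee_rot: [[0.003, -1.0, -0.002], [-1.0, -0.003, 0.001], [-0.001, 0.002, -1.0]]
wrist_force: [0.2, 0.2, 0.9]
gripper_width: 0.997
```

```bash
cat >> h.py <<'E'
def dark(im,rmax=225,th=60):
    g=cv2.cvtColor(im,cv2.COLOR_BGR2GRAY);m=(g<th).astype(np.uint8);m[rmax:]=0;r=[]
    for c in cv2.findContours(m,0,1)[0]:
        if cv2.contourArea(c)>80:r.append((cv2.contourArea(c),cv2.fitEllipse(c)))
    return r
E
python3 - <<'E'
from h import *
print(sense()["tcp_pos"])
cal=get_calibration("wrist");im=capture("wrist");cv2.imwrite("pics/w1.png",im)
for a,e in dark(im):print(a,np.round(e[0]+e[1],1),ray("wrist",e[0],.019,cal).round(4),ray("wrist",e[0],.011,cal).round(4))
E
```

```text
[0.54165866 0.07707563 0.23968412]
85.5 [468.2 223.5   0.    1. ] [0.285  0.1379 0.019 ] [0.2794 0.1407 0.011 ]
88.5 [ 44.3 223.5   0.    1. ] [0.7962 0.1389 0.019 ] [0.8017 0.1417 0.011 ]
515.5 [211.5 158.9  24.8  26.6] [0.5924 0.0604 0.019 ] [0.5935 0.0615 0.011 ]
2924.5 [296.1 174.2  59.6  62.5] [0.4949 0.078  0.019 ] [0.4939 0.0794 0.011 ]
226.5 [315.7  86.3  16.   18.2] [ 0.4769 -0.0188  0.019 ] [ 0.4755 -0.0195  0.011 ]
2153.5 [225.5  67.7  50.7  54.1] [ 0.5743 -0.0374  0.019 ] [ 0.575  -0.0384  0.011 ]
```

View pics/w1.png

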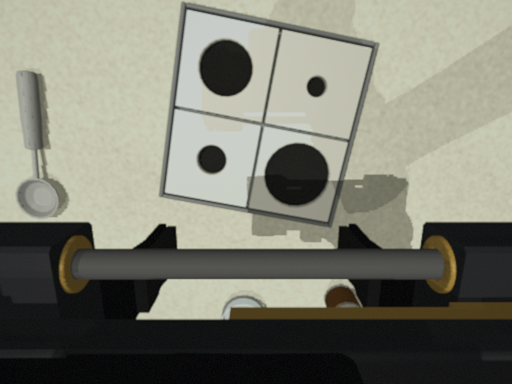

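The wrist picture shows all four wells: jar well at (225,68), small dimple (316,86), large dimple (211,159), dish well (296,174). Their spacing measures about 99.5 mm, against 100 mm given. Next is the jar.

Emit:
play_rows(targets=[[[0, -0.02, 0.036, 0, 0], [0, -0.04, 0.072, 0, 0], [0, -0.06, 0.108, 0, 0], [0, -0.08, 0.144, 0, 0], [0, -0.1, 0.18, 0, 0]]])

```text
time_s: 0.95
tcp_pos: [0.4446, 0.2561, 0.2395]
ee_rot: [[-0.001, -1.0, 0.0], [-1.0, 0.001, -0.0], [0.0, -0.0, -1.0]]
wrist_force: [0.6, 0.3, 0.6]
gripper_width: 1.002
```

Emit:
play_rows(targets=[[[0, -0.01, 0.02, 0, 0], [0, -0.01, 0.02, 0, 0], [0, -0.01, 0.02, 0, 0]]])

```text
time_s: 1.2
tcp_pos: [0.435, 0.2759, 0.2393]
ee_rot: [[0.002, -1.0, -0.0], [-1.0, -0.002, -0.0], [0.0, 0.0, -1.0]]
wrist_force: [0.9, 0.6, 0.1]
gripper_width: 1.0
```

```bash
python3 - <<'E'
from h import *
print(sense()["tcp_pos"])
cal=get_calibration("wrist");im=capture("wrist");cv2.imwrite("pics/w2.png",im)
h=cv2.cvtColor(im,cv2.COLOR_BGR2HSV)
print(proj("wrist",(.432,.247,.06),cal),proj("wrist",(.477,.378,.025),cal))
E
```

```text
[0.43496061 0.27591473 0.23930806]
(np.float64(258.99625701887175), np.float64(152.80637979490106)) (np.float64(221.52926257298225), np.float64(257.1515517366529))
```

View pics/w2.png

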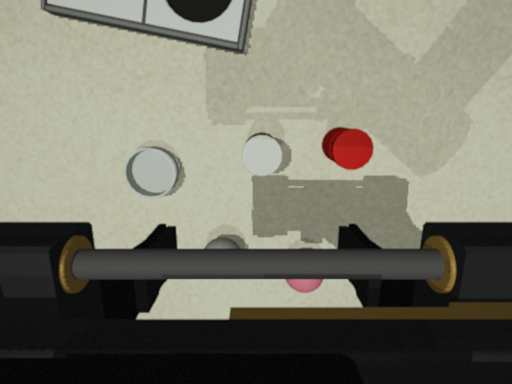

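The white cap is at (262,155), which gives a jar centre near (0.429, 0.249). The red one at (350,148) leaves about 12 mm of finger clearance.

Emit:
play_rows(targets=[[[0, -0.006, -0.026, 0, 0], [0, -0.006, -0.026, -0.04, 0], [0, -0.006, -0.026, -0.08, 0], [0, -0.006, -0.026, -0.12, 0], [0, -0.006, -0.026, -0.14, 0]]])

```text
time_s: 1.67
tcp_pos: [0.4278, 0.2456, 0.0955]
ee_rot: [[-0.004, -1.0, -0.005], [-1.0, 0.004, -0.004], [0.004, 0.005, -1.0]]
wrist_force: [-0.2, 0.2, -0.4]
gripper_width: 1.003
```

Emit:
play_rows(targets=[[[0, 0, 0, -0.03, 0], [0, 0, 0, -0.06, 0], [0, 0, 0, -0.068, 0], [0.6, 0, 0, -0.068, 0], [0.7, 0, 0, -0.068, 0]]])

```text
time_s: 2.08
tcp_pos: [0.43, 0.2487, 0.032]
ee_rot: [[-0.001, -1.0, 0.001], [-1.0, 0.001, -0.0], [0.0, -0.001, -1.0]]
wrist_force: [-0.4, -0.4, 0.3]
gripper_width: 0.924
```

Emit:
play_rows(targets=[[[1, 0, 0, 0, 0], [1, 0, 0, 0, 0], [1, 0, 0, 0, 0], [1, 0, 0, 0, 0], [1, 0, 0, 0, 0]]])

```text
time_s: 2.5
tcp_pos: [0.4292, 0.2494, 0.0323]
ee_rot: [[0.0, -1.0, 0.001], [-1.0, -0.0, 0.001], [-0.001, -0.001, -1.0]]
wrist_force: [-0.3, 0.3, 0.5]
gripper_width: 0.552
```

Emit:
play_rows(targets=[[[1, 0, 0, 0, 0], [1, 0, 0, 0, 0], [1, 0, 0, 0, 0], [1, 0, 0, 0.02, 0], [1, 0, 0, 0.04, 0]]])

```text
time_s: 2.92
tcp_pos: [0.4279, 0.248, 0.0707]
ee_rot: [[-0.0, -1.0, -0.003], [-1.0, 0.0, -0.003], [0.003, 0.003, -1.0]]
wrist_force: [0.9, 0.1, -1.1]
gripper_width: 0.473
```

Emit:
play_rows(targets=[[[1, 0, 0, 0.03, 0], [1, 0, 0, 0.06, 0], [1, 0.005, -0.01, 0.07, 0], [1, 0.02, -0.04, 0.07, 0], [1, 0.036, -0.07, 0.07, 0]]])

```text
time_s: 3.33
tcp_pos: [0.465, 0.1788, 0.1421]
ee_rot: [[0.003, -1.0, 0.001], [-1.0, -0.003, 0.001], [-0.001, -0.001, -1.0]]
wrist_force: [0.9, 0.2, -1.8]
gripper_width: 0.477
```

Emit:
play_rows(targets=[[[1, 0.016, -0.032, 0, 0], [1, 0.032, -0.064, 0, 0], [1, 0.048, -0.096, 0, 0], [1, 0.064, -0.128, 0, 0], [1, 0.08, -0.16, 0, 0]]])

```text
time_s: 3.75
tcp_pos: [0.5447, 0.0169, 0.1405]
ee_rot: [[-0.0, -1.0, -0.002], [-1.0, 0.0, -0.0], [0.0, 0.002, -1.0]]
wrist_force: [-0.3, -0.1, -1.5]
gripper_width: 0.48
```

Emit:
play_rows(targets=[[[1, 0.016, -0.03, 0, 0], [1, 0.0295, -0.0565, 0, 0], [1, 0.0295, -0.0565, -0.03, 0], [1, 0.0295, -0.0565, -0.06, 0], [1, 0.0295, -0.0565, -0.07, 0]]])

```text
time_s: 4.17
tcp_pos: [0.5707, -0.039, 0.0664]
ee_rot: [[-0.004, -1.0, -0.01], [-1.0, 0.004, -0.0], [0.0, 0.01, -1.0]]
wrist_force: [-0.7, 0.1, -1.7]
gripper_width: 0.479
```

Emit:
play_rows(targets=[[[1, 0, 0, -0.015, 0], [1, 0, 0, -0.023, 0], [1, 0, 0, -0.027, 0], [1, 0, 0, -0.028, 0], [1, 0, 0, -0.028, 0]]])

```text
time_s: 4.58
tcp_pos: [0.5749, -0.0372, 0.0441]
ee_rot: [[0.001, -1.0, 0.001], [-1.0, -0.001, 0.0], [-0.0, -0.001, -1.0]]
wrist_force: [0.2, -0.4, -0.1]
gripper_width: 0.476
```

Emit:
play_rows(targets=[[[1, 0, 0, -0.001, 0], [0.4, 0, 0, -0.001, 0], [0.3, 0, 0, -0.001, 0], [0, 0, 0, -0.001, 0], [0, 0, 0, -0.001, 0]]])

```text
time_s: 5.0
tcp_pos: [0.5747, -0.0374, 0.043]
ee_rot: [[0.0, -1.0, 0.001], [-1.0, -0.0, 0.0], [-0.0, -0.001, -1.0]]
wrist_force: [0.4, 1.1, 0.0]
gripper_width: 0.698
```

Emit:
play_rows(targets=[[[0, 0, 0, 0, 0], [0, 0, 0, 0.01, 0], [0, 0, 0, 0.05, 0], [0, 0, 0, 0.09, 0], [0, 0, 0, 0.13, 0]]])

```text
time_s: 5.42
tcp_pos: [0.5741, -0.0376, 0.1746]
ee_rot: [[0.0, -1.0, -0.001], [-1.0, -0.0, -0.0], [0.0, 0.001, -1.0]]
wrist_force: [1.0, 0.9, 0.1]
gripper_width: 0.983
```

Emit:
play_rows(targets=[[[0, 0, 0.02, 0.03, 0], [0, -0.01, 0.06, 0.06, 0], [0, -0.02, 0.1, 0.066, 0], [0, -0.03, 0.1375, 0.066, 0], [0, -0.03, 0.1375, 0.066, 0]]])

```text
time_s: 5.83
tcp_pos: [0.5438, 0.1046, 0.2411]
ee_rot: [[0.005, -1.0, 0.004], [-1.0, -0.005, 0.003], [-0.003, -0.004, -1.0]]
wrist_force: [-1.0, -0.5, -0.1]
gripper_width: 0.999
```

```bash
python3 - <<'E'
from h import *
print(sense()["tcp_pos"])
cal=get_calibration("wrist");im=capture("wrist");cv2.imwrite("pics/w3.png",im)
print(proj("wrist",(.5745,-.0375,.071),cal))
E
```

```text
[0.54377694 0.10459754 0.241099  ]
(np.float64(222.97973952076927), np.float64(26.35908328358863))
```

View pics/w3.png

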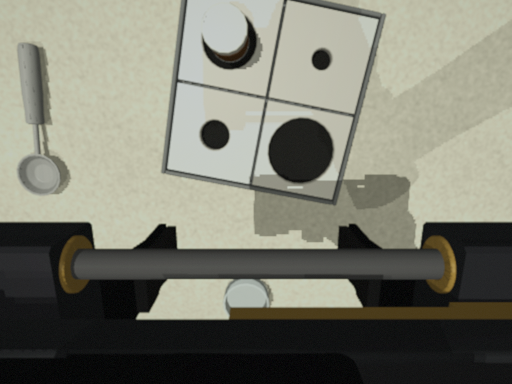

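The jar stands in its well: the cap is at (224,27), with (223,26) predicted. Next is the large ball.

Emit:
play_rows(targets=[[[0, -0.009, 0.04, 0, 0], [0, -0.018, 0.08, 0, 0], [0, -0.027, 0.12, 0, 0], [0, -0.036, 0.16, 0, 0], [0, -0.045, 0.2, 0, 0]]])

```text
time_s: 6.3
tcp_pos: [0.4992, 0.3007, 0.239]
ee_rot: [[-0.001, -1.0, 0.0], [-1.0, 0.001, -0.0], [0.0, -0.0, -1.0]]
wrist_force: [1.1, 0.0, -0.3]
gripper_width: 1.0
```

Emit:
play_rows(targets=[[[0, -0.009, 0.04, 0, 0], [0, -0.018, 0.08, 0, 0], [0, -0.0225, 0.1, 0, 0], [0, -0.0225, 0.1, 0, 0], [0, -0.0225, 0.1, 0, 0]]])

```text
time_s: 6.72
tcp_pos: [0.4769, 0.4001, 0.2381]
ee_rot: [[0.001, -1.0, -0.001], [-1.0, -0.001, -0.001], [0.001, 0.001, -1.0]]
wrist_force: [1.1, -0.5, -0.2]
gripper_width: 0.998
```

```bash
python3 - <<'E'
from h import *
print(sense()["tcp_pos"])
cal=get_calibration("wrist");im=capture("wrist");cv2.imwrite("pics/w4.png",im)
print(proj("wrist",(.477,.378,.025),cal))
E
```

```text
[0.47691681 0.40014852 0.23809639]
(np.float64(255.87558470424636), np.float64(155.4331971076324))
```

View pics/w4.png

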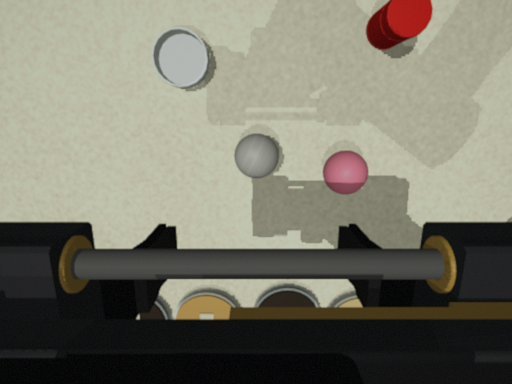

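The grey ball is at (257,156), with (256,155) predicted, and the pink one at (345,172) is clear of the jaws. I'll grasp it at TCP z 0.027.

Emit:
play_rows(targets=[[[0, -0.001, -0.0215, -0.02, 0], [0, -0.001, -0.0215, -0.06, 0], [0, -0.001, -0.0215, -0.1, 0], [0, -0.001, -0.0215, -0.14, 0], [0, -0.001, -0.0215, -0.15, 0]]])

```text
time_s: 7.18
tcp_pos: [0.4737, 0.3732, 0.0827]
ee_rot: [[-0.004, -1.0, -0.009], [-1.0, 0.004, -0.009], [0.009, 0.008, -1.0]]
wrist_force: [-0.5, -0.9, -1.8]
gripper_width: 1.0
```

Emit:
play_rows(targets=[[[0, 0, 0, -0.03, 0], [0, 0, 0, -0.055, 0], [0, 0, 0, -0.062, 0], [0, 0, 0, -0.062, 0], [1, 0, 0, -0.062, 0]]])

```text
time_s: 7.6
tcp_pos: [0.4772, 0.3788, 0.0282]
ee_rot: [[-0.0, -1.0, 0.002], [-1.0, 0.0, 0.001], [-0.001, -0.002, -1.0]]
wrist_force: [-0.0, 0.5, 0.9]
gripper_width: 0.971
```

Emit:
play_rows(targets=[[[1, 0, 0, 0, 0], [1, 0, 0, 0, 0], [1, 0, 0, 0, 0], [1, 0, 0, 0, 0], [1, 0, 0, 0, 0]]])

```text
time_s: 8.02
tcp_pos: [0.4761, 0.3788, 0.0273]
ee_rot: [[0.0, -1.0, 0.001], [-1.0, -0.0, 0.001], [-0.001, -0.001, -1.0]]
wrist_force: [0.1, -0.0, -0.5]
gripper_width: 0.63
```

Emit:
play_rows(targets=[[[1, 0, 0, 0, 0], [1, 0, 0, 0, 0], [1, 0, 0, 0.01, 0], [1, 0, 0, 0.03, 0], [1, 0, 0, 0.06, 0]]])

```text
time_s: 8.43
tcp_pos: [0.473, 0.3756, 0.0829]
ee_rot: [[-0.002, -1.0, -0.008], [-1.0, 0.002, -0.008], [0.008, 0.008, -1.0]]
wrist_force: [-0.4, 0.6, -5.7]
gripper_width: 0.559
```

Emit:
play_rows(targets=[[[1, 0, 0, 0.03, 0], [1, 0.012, -0.032, 0.05, 0], [1, 0.024, -0.064, 0.05, 0], [1, 0.036, -0.096, 0.05, 0], [1, 0.048, -0.128, 0.05, 0]]])

```text
time_s: 8.85
tcp_pos: [0.5225, 0.2486, 0.1359]
ee_rot: [[0.0, -1.0, -0.003], [-1.0, -0.0, -0.001], [0.001, 0.003, -1.0]]
wrist_force: [0.8, -0.2, -6.3]
gripper_width: 0.56
```

Emit:
play_rows(targets=[[[1, 0.012, -0.033, 0, 0], [1, 0.024, -0.066, 0, 0], [1, 0.036, -0.099, 0, 0], [1, 0.048, -0.132, 0, 0], [1, 0.06, -0.165, 0, 0]]])

```text
time_s: 9.27
tcp_pos: [0.5824, 0.0836, 0.1353]
ee_rot: [[-0.001, -1.0, -0.004], [-1.0, 0.001, -0.0], [0.0, 0.004, -1.0]]
wrist_force: [0.6, 0.7, -5.2]
gripper_width: 0.56
```

Emit:
play_rows(targets=[[[1, 0.0085, -0.025, 0, 0], [1, 0.0085, -0.025, 0, 0], [1, 0.0085, -0.025, -0.03, 0], [1, 0.0085, -0.025, -0.06, 0], [1, 0.0085, -0.025, -0.08, 0]]])

```text
time_s: 9.68
tcp_pos: [0.5893, 0.0597, 0.0532]
ee_rot: [[-0.002, -1.0, -0.007], [-1.0, 0.002, -0.001], [0.001, 0.007, -1.0]]
wrist_force: [-0.2, 0.2, -6.6]
gripper_width: 0.557
```

Emit:
play_rows(targets=[[[1, 0, 0, -0.01, 0], [1, 0, 0, -0.015, 0], [1, 0, 0, -0.017, 0], [1, 0, 0, -0.017, 0], [1, 0, 0, -0.017, 0]]])

```text
time_s: 10.1
tcp_pos: [0.593, 0.0609, 0.0403]
ee_rot: [[0.0, -1.0, 0.002], [-1.0, -0.0, 0.001], [-0.001, -0.002, -1.0]]
wrist_force: [0.5, -0.1, -4.8]
gripper_width: 0.559
```

Emit:
play_rows(targets=[[[1, 0, 0, -0.001, 0], [1, 0, 0, -0.0015, 0], [0.42, 0, 0, -0.0015, 0], [0.38, 0, 0, -0.0015, 0], [0.2, 0, 0, -0.0015, 0]]])

```text
time_s: 10.52
tcp_pos: [0.593, 0.0604, 0.0387]
ee_rot: [[0.0, -1.0, 0.002], [-1.0, -0.0, 0.0], [-0.0, -0.002, -1.0]]
wrist_force: [-0.1, 0.1, 0.1]
gripper_width: 0.635
```

Emit:
play_rows(targets=[[[0, 0, 0, 0, 0], [0, 0, 0, 0, 0], [0, 0, 0, 0, 0], [0, 0, 0, 0.02, 0], [0, 0, 0, 0.06, 0]]])

```text
time_s: 10.93
tcp_pos: [0.5889, 0.0593, 0.0936]
ee_rot: [[-0.001, -1.0, -0.012], [-1.0, 0.001, -0.003], [0.003, 0.012, -1.0]]
wrist_force: [0.9, -0.2, 0.3]
gripper_width: 0.962
```

Emit:
play_rows(targets=[[[0, 0, -0.01, 0.04, 0], [0, -0.01, -0.03, 0.07, 0], [0, -0.02, -0.07, 0.07, 0], [0, -0.03, -0.11, 0.07, 0], [0, -0.035, -0.15, 0.07, 0]]])

```text
time_s: 11.35
tcp_pos: [0.5564, -0.0905, 0.1691]
ee_rot: [[0.001, -1.0, 0.001], [-1.0, -0.001, 0.0], [-0.0, -0.001, -1.0]]
wrist_force: [0.6, -0.4, 0.2]
gripper_width: 0.995
```

Emit:
play_rows(targets=[[[0, 0, -0.04, 0.02, 0], [0, 0, -0.08, 0.04, 0], [0, 0, -0.12, 0.07, 0], [0, -0.01, -0.15, 0.07, 0], [0, -0.015, -0.165, 0.07, 0]]])

```text
time_s: 11.77
tcp_pos: [0.5428, -0.2588, 0.241]
ee_rot: [[-0.003, -1.0, 0.005], [-1.0, 0.003, -0.003], [0.003, -0.005, -1.0]]
wrist_force: [0.3, 0.1, -0.5]
gripper_width: 1.0
```

Emit:
play_rows(targets=[[[0, 0, 0, 0, 0], [0, 0, 0, 0, 0]]])

```text
time_s: 11.93
tcp_pos: [0.5418, -0.2554, 0.2378]
ee_rot: [[-0.003, -1.0, -0.0], [-1.0, 0.003, 0.0], [-0.0, 0.0, -1.0]]
wrist_force: [-0.1, -0.8, -0.1]
gripper_width: 1.0
```

```bash
python3 - <<'E'
from h import *
print(sense()["tcp_pos"])
cal=get_calibration("wrist");im=capture("wrist");cv2.imwrite("pics/w5.png",im)
sc=capture("scene");cv2.imwrite("pics/s5.png",sc)
print(proj("wrist",(.543,-.276,.017),cal),proj("wrist",(.496,-.367,.028),cal),proj("scene",(.5925,.0605,.037)),proj("scene",(.5925,.0605,.019)))
a=cv2.resize(sc[150:270,190:350],(512,384),interpolation=cv2.INTER_CUBIC)
cv2.imwrite("pics/v5.png",cv2.resize(np.hstack([im,a]),(800,300),interpolation=cv2.INTER_AREA))
E
```

```text
[ 0.54181601 -0.25543448  0.23778132]
(np.float64(254.93916128222227), np.float64(155.6688256484296)) (np.float64(299.7351275838264), np.float64(69.2693918234278)) (np.float64(301.6264587143568), np.float64(197.33341873016883)) (np.float64(301.0553422557315), np.float64(203.09194452672835))
```

View pics/v5.png

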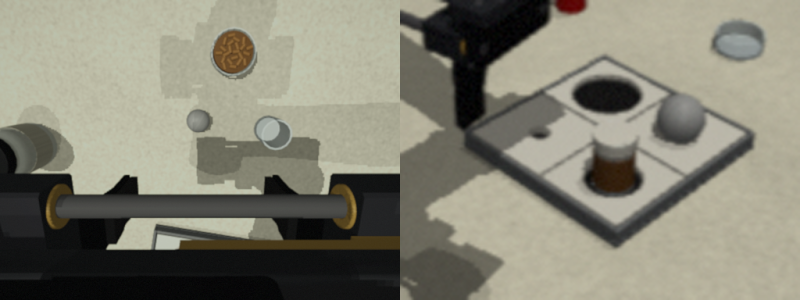

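The large ball sits at its dimple: (302,197) in the scene image against (302,197) predicted. The small ball (255,155) and the dish (298,68) match the predictions too. I'll grasp the small ball at (0.543, −0.2765).

Emit:
play_rows(targets=[[[0, 0, -0.022, -0.02, 0], [0, 0, -0.022, -0.06, 0], [0, 0, -0.022, -0.1, 0], [0, 0, -0.022, -0.14, 0], [0, 0, -0.022, -0.16, 0]]])

```text
time_s: 12.45
tcp_pos: [0.5398, -0.274, 0.0728]
ee_rot: [[0.001, -1.0, -0.008], [-1.0, -0.001, 0.003], [-0.003, 0.008, -1.0]]
wrist_force: [-0.8, -0.1, -1.1]
gripper_width: 1.002
```

Emit:
play_rows(targets=[[[0, 0, 0, -0.03, 0], [0, 0, 0, -0.048, 0], [0, 0, 0, -0.0545, 0], [0, 0, 0, -0.0545, 0], [1, 0, 0, -0.0545, 0]]])

```text
time_s: 12.87
tcp_pos: [0.5434, -0.2759, 0.0241]
ee_rot: [[0.002, -1.0, 0.001], [-1.0, -0.002, -0.001], [0.001, -0.001, -1.0]]
wrist_force: [-0.4, 0.3, 0.9]
gripper_width: 0.973
```

Emit:
play_rows(targets=[[[1, 0, 0, 0, 0], [1, 0, 0, 0, 0], [1, 0, 0, 0, 0], [1, 0, 0, 0, 0], [1, 0, 0, 0, 0]]])

```text
time_s: 13.28
tcp_pos: [0.5427, -0.2766, 0.0243]
ee_rot: [[-0.0, -1.0, 0.001], [-1.0, 0.0, -0.0], [0.0, -0.001, -1.0]]
wrist_force: [0.3, -0.9, -0.0]
gripper_width: 0.63
```

Emit:
play_rows(targets=[[[1, 0, 0, 0, 0], [1, 0, 0, 0, 0], [1, 0, 0, 0, 0], [1, 0, 0, 0, 0], [1, 0, 0, 0, 0]]])

```text
time_s: 13.7
tcp_pos: [0.5427, -0.2766, 0.0237]
ee_rot: [[0.0, -1.0, 0.0], [-1.0, -0.0, -0.0], [0.0, -0.0, -1.0]]
wrist_force: [0.6, -0.3, 0.2]
gripper_width: 0.374
```

Emit:
play_rows(targets=[[[1, 0, 0, 0.01, 0], [1, 0, 0, 0.03, 0], [1, 0, 0, 0.06, 0], [1, 0, 0, 0.09, 0], [1, 0, 0, 0.11, 0]]])

```text
time_s: 14.12
tcp_pos: [0.5431, -0.2768, 0.1368]
ee_rot: [[0.0, -1.0, 0.003], [-1.0, -0.0, -0.001], [0.001, -0.003, -1.0]]
wrist_force: [1.2, -0.4, 0.2]
gripper_width: 0.372
```

Emit:
play_rows(targets=[[[1, -0.008, 0.032, 0, 0], [1, -0.016, 0.064, 0, 0], [1, -0.024, 0.096, 0, 0], [1, -0.033, 0.128, 0, 0], [1, -0.041, 0.16, 0, 0]]])

```text
time_s: 14.53
tcp_pos: [0.5002, -0.1152, 0.1339]
ee_rot: [[-0.001, -1.0, -0.001], [-1.0, 0.001, 0.0], [-0.0, 0.001, -1.0]]
wrist_force: [0.9, 0.8, -0.2]
gripper_width: 0.372
```

Emit:
play_rows(targets=[[[1, -0.008, 0.032, 0, 0], [1, -0.016, 0.064, 0, 0], [1, -0.0247, 0.0975, 0, 0], [1, -0.0247, 0.0975, -0.02, 0], [1, -0.0247, 0.0975, -0.05, 0]]])

```text
time_s: 14.95
tcp_pos: [0.4789, -0.0165, 0.0864]
ee_rot: [[0.005, -1.0, 0.008], [-1.0, -0.005, 0.002], [-0.002, -0.008, -1.0]]
wrist_force: [1.0, 0.3, -2.4]
gripper_width: 0.365
```

Emit:
play_rows(targets=[[[1, 0, 0, -0.02, 0], [1, 0, 0, -0.035, 0], [1, 0, 0, -0.043, 0], [1, 0, 0, -0.044, 0], [1, 0, 0, -0.044, 0]]])

```text
time_s: 15.37
tcp_pos: [0.4769, -0.019, 0.0397]
ee_rot: [[0.0, -1.0, -0.0], [-1.0, -0.0, -0.0], [0.0, 0.0, -1.0]]
wrist_force: [0.5, -0.9, -1.3]
gripper_width: 0.372
```

```bash
python3 - <<'E'
from h import *
print(sense()["tcp_pos"],sense()["wrist_force"])
sc=capture("scene");print(proj("scene",(.4768,-.019,.032)))
cv2.imwrite("pics/v6.png",cv2.resize(sc[150:270,190:350],(640,480),interpolation=cv2.INTER_CUBIC))
E
```

```text
[ 0.47685894 -0.01898296  0.03970661] [ 0.52400053 -0.92887279 -1.26083421]
(np.float64(245.56600370655306), np.float64(198.67167943225553))
```

View pics/v6.png

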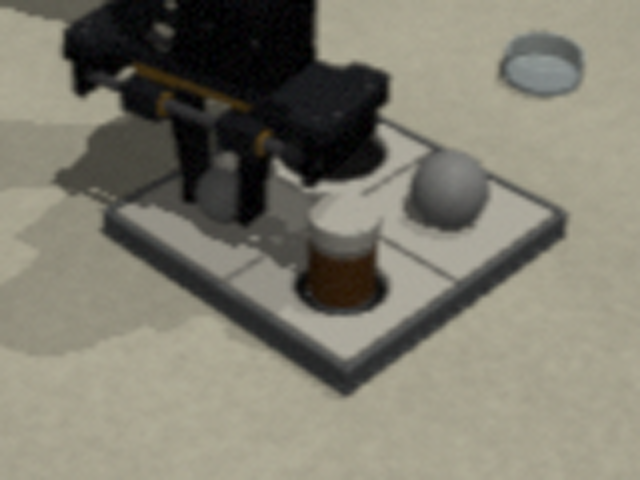

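The picture shows the ball held at (245.5,199) in full-image pixels, on its dimple. I'll release it, then fetch the dish at (0.4975, −0.368).

Emit:
play_rows(targets=[[[1, 0, 0, -0.001, 0], [1, 0, 0, -0.001, 0], [0.6, 0, 0, -0.001, 0], [0.5, 0, 0, -0.001, 0], [0.3, 0, 0, -0.001, 0]]])

```text
time_s: 15.83
tcp_pos: [0.477, -0.019, 0.0389]
ee_rot: [[0.0, -1.0, 0.001], [-1.0, -0.0, 0.0], [-0.0, -0.001, -1.0]]
wrist_force: [0.2, -0.3, -0.3]
gripper_width: 0.48
```

Emit:
play_rows(targets=[[[0, 0, 0, 0, 0], [0, 0, 0, 0, 0], [0, 0, 0, 0, 0], [0, 0, 0, 0.02, 0], [0, 0, 0, 0.06, 0]]])

```text
time_s: 16.25
tcp_pos: [0.4734, -0.0197, 0.0953]
ee_rot: [[-0.001, -1.0, -0.011], [-1.0, 0.001, -0.002], [0.002, 0.011, -1.0]]
wrist_force: [0.9, -0.1, 0.3]
gripper_width: 0.841
```

Emit:
play_rows(targets=[[[0, 0, -0.01, 0.04, 0], [0, 0.002, -0.04, 0.05, 0], [0, 0.004, -0.08, 0.05, 0], [0, 0.006, -0.12, 0.05, 0], [0, 0.008, -0.16, 0.05, 0]]])

```text
time_s: 16.67
tcp_pos: [0.4848, -0.1803, 0.1493]
ee_rot: [[0.001, -1.0, 0.001], [-1.0, -0.001, 0.0], [-0.0, -0.001, -1.0]]
wrist_force: [0.6, -0.1, -0.0]
gripper_width: 0.996
```

Emit:
play_rows(targets=[[[0, 0.003, -0.04, 0, 0], [0, 0.006, -0.08, 0, 0], [0, 0.009, -0.12, 0, 0], [0, 0.012, -0.16, 0, 0], [0, 0.0127, -0.189, 0, 0]]])

```text
time_s: 17.08
tcp_pos: [0.4973, -0.3711, 0.1482]
ee_rot: [[-0.001, -1.0, -0.0], [-1.0, 0.001, -0.0], [0.0, 0.0, -1.0]]
wrist_force: [0.6, 0.3, -0.3]
gripper_width: 1.003
```

Emit:
play_rows(targets=[[[0, 0, 0, -0.03, 0], [0, 0, 0, -0.06, 0], [0, 0, 0, -0.09, 0], [0, 0, 0, -0.1, 0], [0, 0, 0, -0.1, 0]]])

```text
time_s: 17.5
tcp_pos: [0.4953, -0.3671, 0.0453]
ee_rot: [[-0.001, -1.0, -0.007], [-1.0, 0.001, 0.003], [-0.003, 0.007, -1.0]]
wrist_force: [-0.2, 0.2, -0.9]
gripper_width: 0.997
```

Commanded z is about 0.0487; I'll go down to 0.030 and grip.

Emit:
play_rows(targets=[[[0, 0, 0, -0.012, 0], [0, 0, 0, -0.0187, 0], [0, 0, 0, -0.0187, 0], [0.3, 0, 0, -0.0187, 0], [1, 0, 0, -0.0187, 0]]])

```text
time_s: 17.92
tcp_pos: [0.4982, -0.3682, 0.0309]
ee_rot: [[0.0, -1.0, 0.002], [-1.0, -0.0, -0.001], [0.001, -0.002, -1.0]]
wrist_force: [-1.0, 1.7, 0.8]
gripper_width: 0.92
```

Emit:
play_rows(targets=[[[1, 0, 0, 0, 0], [1, 0, 0, 0, 0], [1, 0, 0, 0, 0], [1, 0, 0, 0, 0], [1, 0, 0, 0, 0]]])

```text
time_s: 18.33
tcp_pos: [0.4977, -0.3681, 0.0303]
ee_rot: [[0.0, -1.0, 0.001], [-1.0, -0.0, -0.0], [0.0, -0.001, -1.0]]
wrist_force: [-0.5, 0.4, 3.2]
gripper_width: 0.682
```

Emit:
play_rows(targets=[[[1, 0, 0, 0, 0], [1, 0, 0, 0.01, 0], [1, 0, 0, 0.03, 0], [1, 0, 0, 0.06, 0], [1, 0, 0, 0.09, 0]]])

```text
time_s: 18.75
tcp_pos: [0.4966, -0.3676, 0.1202]
ee_rot: [[-0.0, -1.0, -0.003], [-1.0, 0.0, 0.001], [-0.001, 0.003, -1.0]]
wrist_force: [0.4, -0.2, 0.1]
gripper_width: 0.675
```

```bash
python3 - <<'E'
from h import *
print(sense()["tcp_pos"],sense()["wrist_force"])
sc=capture("scene")
a=cv2.resize(sc[150:270,190:350],(400,300),interpolation=cv2.INTER_CUBIC);b=cv2.resize(sc[190:340,80:280],(400,300),interpolation=cv2.INTER_CUBIC)
cv2.imwrite("pics/v7.png",np.hstack([a,b]))
E
```

```text
[ 0.4966162  -0.36764742  0.12021528] [ 0.36462676 -0.21302679  0.08549409]
```

View pics/v7.png

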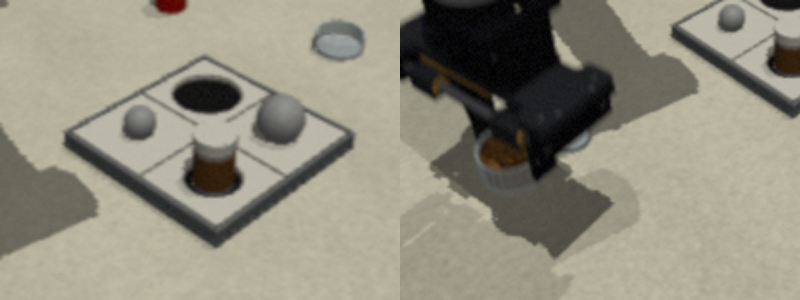

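The dish is held upright and the small ball sits on its dimple, at (246,198). I'll carry the dish to its well.

Emit:
play_rows(targets=[[[1, 0, 0.01, 0.02, 0], [1, 0, 0.035, 0.03, 0], [1, 0, 0.07, 0.03, 0], [1, 0, 0.105, 0.03, 0], [1, -0.001, 0.14, 0.03, 0]]])

```text
time_s: 19.22
tcp_pos: [0.4962, -0.2268, 0.1503]
ee_rot: [[-0.001, -1.0, 0.001], [-1.0, 0.001, 0.0], [-0.0, -0.001, -1.0]]
wrist_force: [0.7, 1.2, -0.1]
gripper_width: 0.681
```

Emit:
play_rows(targets=[[[1, 0, 0.035, 0, 0], [1, 0, 0.07, 0, 0], [1, 0, 0.105, 0, 0], [1, 0, 0.14, 0, 0], [1, -0.001, 0.175, 0, 0]]])

```text
time_s: 19.63
tcp_pos: [0.4952, -0.0514, 0.1503]
ee_rot: [[-0.0, -1.0, 0.001], [-1.0, 0.0, 0.0], [-0.0, -0.001, -1.0]]
wrist_force: [1.7, -0.0, -0.7]
gripper_width: 0.678
```

Emit:
play_rows(targets=[[[1, 0, 0.035, 0, 0], [1, 0, 0.07, 0, 0], [1, 0, 0.105, 0, 0], [1, -0.001, 0.1313, 0, 0], [1, -0.001, 0.1313, -0.02, 0]]])

```text
time_s: 20.05
tcp_pos: [0.4978, 0.0833, 0.1336]
ee_rot: [[0.006, -1.0, 0.01], [-1.0, -0.006, 0.004], [-0.004, -0.01, -1.0]]
wrist_force: [1.3, -0.4, -0.2]
gripper_width: 0.683
```

Emit:
play_rows(targets=[[[1, 0, 0, -0.03, 0], [1, 0, 0, -0.06, 0], [1, 0, 0, -0.075, 0], [1, 0, 0, -0.084, 0], [1, 0, 0, -0.087, 0]]])

```text
time_s: 20.47
tcp_pos: [0.4938, 0.078, 0.0417]
ee_rot: [[-0.0, -1.0, -0.002], [-1.0, 0.0, -0.001], [0.001, 0.002, -1.0]]
wrist_force: [0.4, -1.4, -0.9]
gripper_width: 0.681
```

Emit:
play_rows(targets=[[[1, 0, 0, -0.001, 0], [1, 0, 0, -0.002, 0], [1, 0, 0, -0.002, 0]]])

```text
time_s: 20.72
tcp_pos: [0.4953, 0.0786, 0.0419]
ee_rot: [[0.0, -1.0, 0.002], [-1.0, -0.0, 0.001], [-0.001, -0.002, -1.0]]
wrist_force: [0.5, -0.0, -0.8]
gripper_width: 0.681
```

Emit:
play_rows(targets=[[[1, 0, 0, -0.001, 0], [1, 0, 0, -0.001, 0], [0.28, 0, 0, -0.001, 0], [0.2, 0, 0, -0.001, 0], [0.1, 0, 0, -0.001, 0]]])

```text
time_s: 21.13
tcp_pos: [0.4945, 0.0783, 0.04]
ee_rot: [[-0.0, -1.0, 0.0], [-1.0, 0.0, 0.0], [-0.0, -0.0, -1.0]]
wrist_force: [0.0, 0.9, -0.4]
gripper_width: 0.796
```

Emit:
play_rows(targets=[[[0.1, 0, 0, 0, 0], [0.1, 0, 0, 0, 0], [0.1, 0, 0, 0, 0], [0.1, 0, 0, 0.02, 0], [0.1, 0, 0, 0.06, 0]]])

```text
time_s: 21.55
tcp_pos: [0.4912, 0.077, 0.0963]
ee_rot: [[-0.001, -1.0, -0.011], [-1.0, 0.001, -0.004], [0.004, 0.011, -1.0]]
wrist_force: [1.2, 0.3, -0.6]
gripper_width: 0.897
```

Emit:
play_rows(targets=[[[0, 0, 0, 0.04, 0], [0, 0, 0.01, 0.08, 0], [0, 0.01, 0.02, 0.12, 0], [0, 0.02, 0.03, 0.14, 0], [0, 0.03, 0.035, 0.14, 0]]])

```text
time_s: 21.97
tcp_pos: [0.5276, 0.1151, 0.2463]
ee_rot: [[0.002, -1.0, 0.012], [-1.0, -0.002, 0.005], [-0.005, -0.012, -1.0]]
wrist_force: [-0.4, 0.2, -0.4]
gripper_width: 0.996
```

Emit:
play_rows(targets=[[[0, 0, 0, 0, 0], [0, 0, 0, 0, 0], [0, 0, 0, 0, 0]]])

```text
time_s: 22.22
tcp_pos: [0.5233, 0.1127, 0.238]
ee_rot: [[-0.0, -1.0, -0.004], [-1.0, 0.0, -0.001], [0.001, 0.004, -1.0]]
wrist_force: [0.4, -0.2, 0.1]
gripper_width: 1.002
```

```bash
python3 - <<'E'
from h import *
print(sense()["tcp_pos"])
cal=get_calibration("wrist");im=capture("wrist");sc=capture("scene")
for n,p in dict(dish=(.4947,.0783,.039),jar=(.5745,-.0375,.071),large=(.5925,.0605,.037),small=(.4768,-.019,.032)).items():print(n,np.round(proj("wrist",p,cal),1),np.round(proj("scene",p),1))
cv2.imwrite("pics/v8.png",cv2.resize(np.hstack([im[:230,110:430],cv2.resize(sc[150:270,190:350],(320,230))]),(800,288)))
E
```

```text
[0.52325058 0.11271457 0.23798827]
dish [282.1 145.6] [272.4 181.1]
jar [196.7  16.6] [275.5 203.2]
large [189.8 128.6] [301.6 197.3]
small [300.9  48.1] [245.6 198.7]
```

View pics/v8.png

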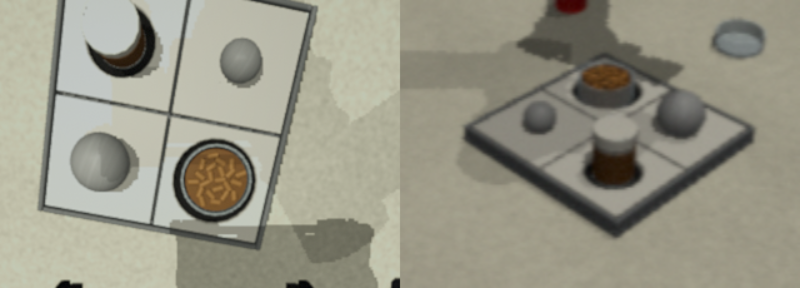

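All four pieces sit where predicted: in the wrist image the dish is at (284,144), large ball (190,129) and small ball (303,50), and the jar is upright in its well. The arm is clear, so I'm handing in.

```bash
python3 -c "
from station import *
print(finish_job())"
```

```text
the job is handed in; nothing more can be done
None
```

I packed the caddy and handed the job in at about 22 s of the 96 s. The filled dish is in the widest well, the capped jar in the middling well, and each steel ball in the dimple of its size.

- **Positions:** In the last wrist picture the large ball was within about 1 px of where it should be. The dish and small ball were each about 2 px off, roughly 2–2.5 mm. The jar was not re-measured there because its cap is partly cut off. After its placing, the cap was within 1 px of the prediction.
- **Upright and clear:** The dish and jar looked upright in every picture I took of them, and at hand-in the gripper was open and well above the caddy.
- **Look-alikes:** No move went near the empty dish or the empty jar. The empty dish is in the final picture, but I did not take a last measurement of either.
- **Disagreement:** While I lifted the small ball, the wrist force barely showed its weight. The finger opening and the pictures both showed it was held, so I treated that as noise. No check failed.

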